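# Seat the lamp bracket on the microscope's accessory stand

## Task

Lift the lamp bracket off the bench, lower its bored hub squarely down the tall rod of the stand, and turn it gently by feel about the rod until its slot drops over the locating pin and the plate lies fully home, flat on the stand's disc. Keep the bracket level, never force it or let it drop, let go of it at the end, and leave everything else on the bench where it is.

Things in the scene. Friction and masses are not known exactly. Their poses are not given: they have to be found in the camera images.
- stand: Fixed stand: white foot 170 (x) x 150 (y) x 25 mm, carrying a round disc and a tall vertical steel rod. Origin on the rod's axis at the underside of the foot (bench level), z up; -x is the stand's front, roughly towards the robot.
- rod_top (a point): Centre of the top of the stand's rod, 171 mm above the bench. Rod 14 mm diameter, its last 5 mm tapering to 9 mm. Axes as the stand's.
- seat (a point): On the rod's axis in the top face of the aluminium disc (120 mm across), 37 mm above the bench; axes as the stand's, not the pin's. One dark steel pin with a 1 mm chamfer, 8 mm thick, 10 mm high, stands on the disc 35 mm from the rod's axis, anywhere within 0.5 rad either side of the stand's -x direction; its angle differs each time and is not reported: see or feel it. The disc is clamped.
- bracket: Loose lamp bracket, 0.25 to 0.4 kg, flat on the bench: aluminium plate 96 x 96 x 12 mm, in its middle a square hub 36 x 36 mm rising to 36 mm above the underside, a vertical 16 mm bore through both. Origin on the bore's axis at the underside, z up. Towards -x a 40 mm wide arm, 12 mm thick, reaches 102 mm from the bore and carries the lamp head.
- slot (a point): Centre of the slot through the bracket's plate at its underside, 35 mm from the bore on -x; 15 mm along x by 10.5 mm along y; the stand's pin must enter it. Off the pin, the plate rides on the pin's top, about 10 mm too high; within about 0.035 rad of the pin it drops over it. Axes as the bracket's.
- lamp_grip (a point): Grip point in the bracket's black lamp head, 78 mm from the bore on -x, 38 mm above the underside; axes as the bracket's. Head: 44 mm long (x), 22 mm wide (y), from 12 to 56 mm above the underside. The centre of mass lies between bore and head, so grip firmly (30 N or more) or it sags.
- dish: small closed clear culture dish, 55 mm across, 14 mm high; bystander
- spacer: loose flat steel ring, 40 mm across, 12 mm high; bystander (not used)
- vial: small amber jar, 28 mm across, 45 mm high; bystander
- reagent: white plastic bottle with blue cap, 64 mm across, 120 mm high; bystander
- objective: brass microscope objective standing on the bench, 28 mm across, 45 mm high; bystander
- wrench: steel wrench lying flat, 130 mm long; bystander
Things that resemble listed ones, but are neither listed nor needed, are in the scene too. Of the things like the stand, leave any that is orange; of the rest the larger one is meant.

How it is judged:
On the way, in this order (a step that is already met when the one before it is completed fails the run):
1. the bracket is on the rod: bore over the rod, level, still above the pin (horizontal distance between bracket and stand below 0.004 m and z of bracket in the frame of stand between 0.045 and 0.13 m and angle between bracket's own z axis and vertical below 0.1 rad), for 0.1 s.
2. the slot has dropped over the pin and the plate lies on the disc (horizontal distance between bracket and stand below 0.004 m and z of bracket in the frame of stand below 0.04 m and angle between bracket's own z axis and vertical below 0.04 rad), for 0.2 s.
At the end, for the whole second after the job is handed in: The bracket is on the rod (bore within 4 mm of the rod's axis), its underside no more than 3 mm above the disc (40 mm above the bench), which is possible only with the pin in the slot, level within 0.04 rad, at rest and released; nothing else displaced (all of step 2 and linear speed of bracket below 0.01 m/s and contact force between the fingers and bracket below 0.2 N); the robot touches nothing.
It fails at once if the bracket is pressed or dropped on the stand with more than 35 N (contact force between bracket and stand above 35 N).
It fails at once if the bracket is tilted by more than 0.2 rad (angle between bracket's own z axis and vertical above 0.2 rad).
It fails at once if a bystander is moved by more than 20 mm (distance of any of dish, spacer, vial, reagent, objective, wrench from where it was at the start of the episode above 0.02 m).
It also fails if it takes over 67 s, if anything falls off the work surface, if the arm or the gripper's body presses on something with over 40 N, if the wrist force passes 120 N, or if a joint passes its speed limit or range.

## Robot

A 6-joint arm with a two-finger parallel gripper is mounted at the origin on the work surface. World frame = base frame: x ahead of the robot, y to its left, z up, the work surface at z = 0. Lengths are in m, angles in rad, forces in N, time in s.
With the tool pointing down it reaches from about 0.275 to 0.75 m from the base axis. Payload 10.2 kg.
Tool frame: the origin (TCP) lies midway between the tips of the shut fingers; the grasp point (between the pads) lies 19 mm behind it (ctrl.hold_point_z is the distance from the TCP to the grasp point, in m); z points along the fingers, y is the direction in which the jaws open and shut (so a half turn about z gives the same grasp; the last joint's range is limited). The gripper opens to 88 mm and grips with 3 to 60 N. Pads are 18 mm wide; open, the fingers measure 123 mm over their backs; the gripper's body (75 mm by 187 mm) begins 45 mm behind the grasp point.
Start: joints at [-1.468, 0.313, 1.498, -0, 1.331, -0.223], TCP at [0.168, -0.497, 0.239] pointing down, gripper open.
Joint ranges: [-2.94, 2.94], [-0.97, 2.17], [0.19, 2.56], [-1.23, 4.37], [0.02, 3.11], [-2.88, 2.88]. Speed limits (rad/s): [2.39, 2.39, 3.01, 3.14, 3.14, 3.14].

## Interface

Orientations are given as a 3x3 rotation matrix whose columns are the frame's x, y, z axes.
In Python, from plant import get_obs, eyes, ticket, ctrl gives the robot as it stands.
- The arm moves only by the tool play_rows, never from a script. Its argument "commands" is a list of rows, each a list of 7 numbers: the shift along the tool's x, y, z in mm, then the turn, a rotation vector about the tool's x, y, z in degrees, then the finger opening in mm, from 0 to 88.1. A call has 1 to 5 rows; each row is the pose to reach, as a shift and turn from the pose commanded when the call began, along the tool's axes at that moment; what a row does not reach only later rows make up. A row lasts 1/10 s, in which the tool goes at most 50 mm and 8.59 degrees, less where a joint would pass 70% of its speed; a pose out of reach is approached as far as the arm can. A call with a gripper value outside its range is refused whole. The fingers move at their own pace and stop on an object; "force" is the grip in N (left out, the last holds). Time passes only in rows, so rows that repeat a pose let the fingers close. It gives the time, the measured TCP pose, the force and the opening at its end, in the units of the state.
- get_obs(): the state, without advancing time (a new reading comes with each control period).
- eyes.camera(name): name is "scene" or "side" or "wrist"; returns (picture, depth): 400x640x3 uint8, red, green, blue; 400x640 float32, m along the optical axis (not along the pixel's ray), 0 where there is no reading.
- eyes.get_calibration(name): a dict with "fx", "fy", "cx", "cy" (pixels), "T" (4x4, takes a point from camera to world coordinates); the wrist camera has in their place "tool_from_camera" (4x4, takes a point from camera to tool coordinates, whose origin is the TCP and whose axes are the flange's). Camera axes: x right, y down, z forward; pixel columns grow to the right and rows downward; lengths in m; the calibration is good to about 2 mm. A picture is of the moment at which its call begins: read the wrist's pose just before it. get_calibration takes no time and is no camera call.
- ticket.sign_off(): hands the job in, once; it reports no verdict.
Trained networks look in the newest picture that a camera, given by its name, has taken for a name from the list of things; names that differ only in an ending like _2 or _b are one class to them, and where a whole thing is asked for, a point or a joint stands for the part that bears it (a point fixed in the world has none). Each returns a list of dicts, best first, with "confidence" (0 to 1); they miss things now and then, are a little off and sometimes report something else, mostly with a low value. They report only what shows in the picture. A call takes as long as a camera call. They do not tell look-alikes from the thing itself.
- eyes.find_in(camera, target): "box" ([centre column, centre row, width, height] in pixels, round what is visible of it).
- eyes.landmark_of(camera, target): "centre" ([column, row] in pixels: a listed point, or the origin of a listed thing).
The state is a dict: "time": time; "joint_pos": joint angles; "joint_vel": joint speeds; "joint_torque": joint torques, N m; "eef_pos": TCP position; "tcp_rot": TCP orientation; "wrist_force": force on the tool from outside, world axes, zero at the start; "wrist_torque": the same for the moment, N m; "opening": opening from 0.0 (shut) to 1.0 (fully open).
Only numpy, scipy, OpenCV 4.12 (cv2) and the standard library are available. Lean on these libraries where they do the work, as an engineer would, in place of code of your own. Each camera call takes 0.05 s, during which the arm holds its last target.

## Working session

There is one attempt and no reset: what is moved stays moved. The work goes in short steps, Python scripts to look and compute and a tool call to move; the robot and the scene stay as the last step left them, time stands still between calls to the robot, and variables do not carry over. Pictures are saved under pics/ and viewed, and the job is handed in when it is done.

Besides the shell and the picture viewer there is one more tool, called after "Call:" as name(argument=value, ...), one argument or row to a line, values as JSON. play_rows: Moves the arm, as the interface text tells. Its arguments: {"type":"object","properties":{"commands":{"type":"array"},"force":{"type":"number"}},"required":["commands"]}

```bash
ls; mkdir -p pics
cat > h.py <<'E'
import numpy as np, cv2
from plant import get_obs, eyes, ticket, ctrl
def snap(n,f):
    o=get_obs(); p,d=eyes.camera(n); cv2.imwrite(f'pics/{f}.png',p[:,:,::-1]); np.save(f'pics/{f}.npy',d); return o,p,d
def T(n,o=None):
    c=eyes.get_calibration(n)
    if 'T' in c: return c,np.array(c['T'])
    M=np.eye(4);M[:3,:3]=np.array(o['tcp_rot']).reshape(3,3);M[:3,3]=o['eef_pos'];return c,M@np.array(c['tool_from_camera'])
def ray(c,M,u,v,z):
    d=M[:3,:3]@np.array([(u-c['cx'])/c['fx'],(v-c['cy'])/c['fy'],1.]);t=(z-M[2,3])/d[2];return M[:3,3]+t*d
def pt(c,M,u,v,z):
    return M[:3,:3]@np.array([(u-c['cx'])/c['fx']*z,(v-c['cy'])/c['fy']*z,z])+M[:3,3]
def cloud(c,M,d):
    v,u=np.mgrid[:d.shape[0],:d.shape[1]]
    P=np.stack([(u-c['cx'])/c['fx']*d,(v-c['cy'])/c['fy']*d,d],-1)@M[:3,:3].T+M[:3,3]
    P[d<=0]=np.nan
    return P
E
python3 - <<'E'
from h import *
np.set_printoptions(precision=4,suppress=True)
for n in ['scene','side']:
    o,p,d=snap(n,n+'0'); c,M=T(n)
    print(n,M[:3,3],c['fx'])
    for t in ['stand','bracket']:
        print(t,[(np.round(x['box']),round(x['confidence'],2)) for x in eyes.find_in(n,t)])
    for t in ['rod_top','seat','bracket','slot','lamp_grip']:
        r=eyes.landmark_of(n,t); print(t,[(np.round(x['centre'],1),round(x['confidence'],2)) for x in r])
print(get_obs())
E
```

```text
pics
scene [ 1.1627 -0.3929  1.1295] 387.3578075220947
stand [(array([275., 252.,  61.,  61.]), 0.85), (array([320., 215.,  44.,  40.]), 0.8), (array([359., 252.,  11.,   9.]), 0.74), (array([331., 294.,  49.,  49.]), 0.56)]
bracket [(array([371., 188.,  44.,  40.]), 0.65), (array([358., 252.,  11.,  12.]), 0.57), (array([274., 254.,  64.,  65.]), 0.21)]
rod_top [(array([330.7, 278. ]), 0.92), (array([274.4, 250.6]), 0.67), (array([319.5, 195.2]), 0.62)]
seat [(array([272. , 249.6]), 0.87), (array([318.9, 212.6]), 0.73), (array([330.5, 291.3]), 0.67)]
bracket [(array([366.9, 189.6]), 0.44)]
slot [(array([364.4, 190.5]), 0.85)]
lamp_grip [(array([357.2, 172.4]), 0.86)]
side [0.3042 1.2086 0.8531] 504.4976486101915
stand [(array([334., 232.,  46.,  28.]), 0.94), (array([345., 183.,  60.,  64.]), 0.92), (array([278., 189.,  47.,  44.]), 0.89)]
bracket []
rod_top [(array([333., 197.]), 0.57), (array([274.1, 171.2]), 0.57)]
seat [(array([276. , 194.4]), 0.97), (array([342.3, 188.8]), 0.69), (array([331.5, 226.2]), 0.59)]
bracket [(array([305.7, 272.1]), 0.86)]
slot [(array([317.8, 278. ]), 0.92), (array([410.6, 244.3]), 0.6)]
lamp_grip [(array([336.5, 265.1]), 0.78)]
{'time': 0.8, 'joint_pos': array([-1.4684,  0.3129,  1.4977,  0.    ,  1.3311, -0.2234]), 'joint_vel': array([ 0.0002,  0.0005, -0.0007,  0.0003, -0.0009, -0.0012]), 'joint_torque': array([ -0.0002, -40.209 , -25.2407,   0.0695,   0.032 ,  -0.    ]), 'eef_pos': array([ 0.168 , -0.4974,  0.2387]), 'tcp_rot': array([[ 0.9474,  0.3201,  0.    ],
       [ 0.3201, -0.9474,  0.0001],
       [ 0.    , -0.0001, -1.    ]]), 'wrist_force': array([-0.3142, -0.3984,  0.3887]), 'wrist_torque': array([ 0.007 ,  0.0074, -0.0294]), 'opening': 1.0007269456326116}
```

Run:
```python
import cv2
a=cv2.imread('pics/scene0.png');cv2.imwrite('pics/scene0c.png',cv2.resize(a[130:350,200:460],None,fx=3,fy=2.7,interpolation=cv2.INTER_CUBIC))
a=cv2.imread('pics/side0.png');cv2.imwrite('pics/side0c.png',cv2.resize(a[130:320,220:480],None,fx=3,fy=3,interpolation=cv2.INTER_CUBIC))
```

```text
(no output)
```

View pics/scene0c.png

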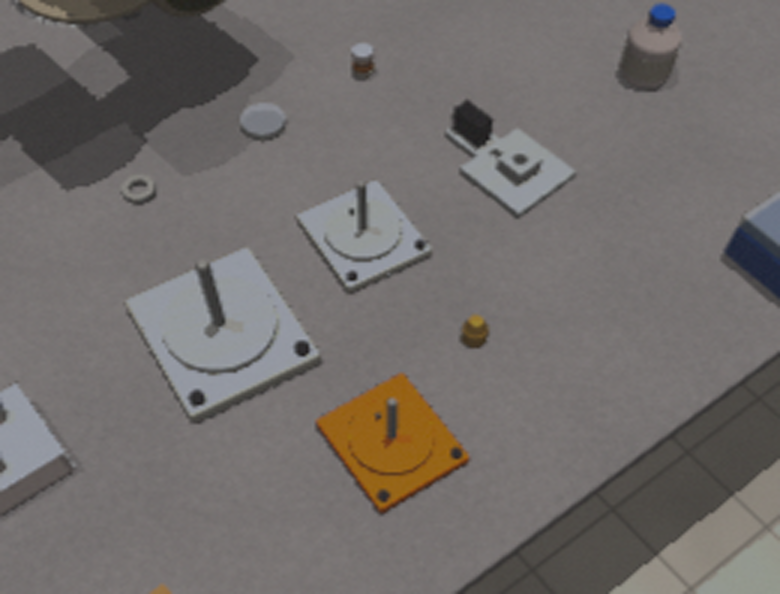

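View pics/side0c.png

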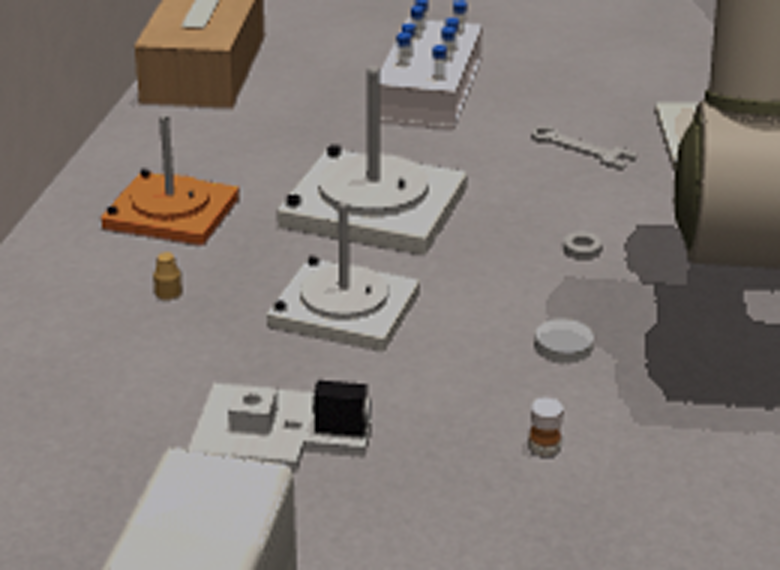

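View pics/scene0.png

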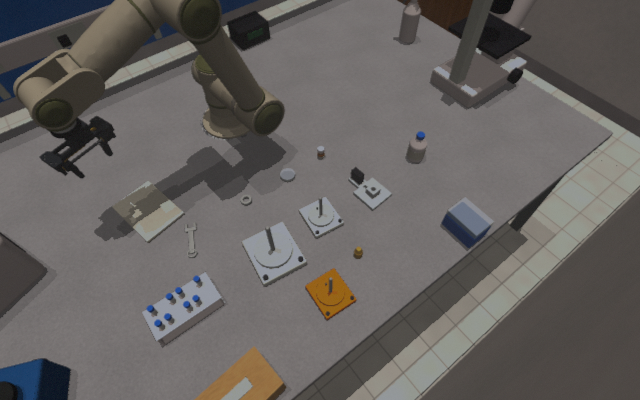

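Stand-like things in the scene picture are a large white one (274,252), a small white one (320,215) and an orange one (331,294). Orange is excluded, and the larger of the two white ones is meant, so it's the one at (274,252). The crop confirms this. The bracket is at (371,188), with its black head at (357,174). Next I'll measure them.

Run:
```python
from h import *
np.set_printoptions(precision=4,suppress=True)
c,M=T('scene');d=np.load('pics/scene0.npy');P=cloud(c,M,d);img=cv2.imread('pics/scene0.png')
cs,Ms=T('side');ds=np.load('pics/side0.npy');Ps=cloud(cs,Ms,ds)
print('rod top scene',ray(c,M,268,217.5,.171),'seat',ray(c,M,272,249.6,.037))
print('rod top side',ray(cs,Ms,344.5,154,.171),'seat',ray(cs,Ms,343.5,189,.037))
print('hub top sc',ray(c,M,372.7,189,.036),'grip',ray(c,M,357.2,172.4,.038),'slot',ray(c,M,364.4,190.5,.0))
print('hub side',ray(cs,Ms,304,263.5,.036),'grip',ray(cs,Ms,336.5,265.1,.038),'slot',ray(cs,Ms,317.8,272,.012))
# disc fit
for nm,Q in (('sc',P),('si',Ps)):
    c0=ray(c,M,272,249.6,.037)
    m=(np.linalg.norm(Q[...,:2]-c0[:2],axis=-1)<.15)
    z=Q[...,2]
    for lo,hi,l in((.02,.031,'foot'),(.034,.042,'disc'),(.06,.16,'rod'),(.16,.18,'top')):
        q=Q[m&(z>lo)&(z<hi)]
        if len(q)>3:
            r=cv2.minAreaRect((q[:,:2]*1000).astype(np.float32));print(nm,l,len(q),np.median(q,0),r)
    b0=ray(c,M,371,188,.012);m=(np.linalg.norm(Q[...,:2]-b0[:2],axis=-1)<.15)
    for lo,hi,l in((.006,.018,'plate'),(.03,.042,'hubtop'),(.045,.062,'head')):
        q=Q[m&(z>lo)&(z<hi)]
        if len(q)>3:
            r=cv2.minAreaRect((q[:,:2]*1000).astype(np.float32));print(nm,l,len(q),np.median(q,0),r)
print('pin side', ray(cs,Ms,220+402/3,130+183/3,.045))
for n,u,v in(('vial',320.5,153),('dish',288,175),('spacer',246,200),('reag',416,152),('obj',358,253),('small',320.5,207)):print(n,ray(c,M,u,v,.02))
```

```text
rod top scene [ 0.5958 -0.1766  0.171 ] seat [ 0.6232 -0.2003  0.037 ]
rod top side [ 0.6192 -0.1818  0.171 ] seat [ 0.6258 -0.1957  0.037 ]
hub top sc [0.6413 0.2029 0.036 ] grip [0.5541 0.2064 0.038 ] slot [0.6109 0.1948 0.    ]
hub side [0.639  0.2105 0.036 ] grip [0.5541 0.2003 0.038 ] slot [0.6031 0.2076 0.012 ]
sc foot 1146 [ 0.6535 -0.2095  0.0272] ((628.016357421875, -162.22276306152344), (222.07192993164062, 171.25033569335938), 82.67491149902344)
sc disc 902 [ 0.6303 -0.2027  0.0391] ((625.5484619140625, -197.65383911132812), (133.68557739257812, 150.82330322265625), 82.29855346679688)
sc rod 72 [ 0.6276 -0.2001  0.1122] ((626.9290771484375, -199.86868286132812), (12.849644660949707, 7.335615158081055), 64.0682601928711)
sc top 26 [ 0.6255 -0.1989  0.1704] ((623.4052734375, -198.73025512695312), (12.366744995117188, 11.781998634338379), 46.29509353637695)
sc plate 799 [0.6419 0.1933 0.0126] ((624.0235595703125, 215.5118865966797), (286.5889587402344, 283.1248779296875), 71.72845458984375)
sc hubtop 120 [0.6363 0.1971 0.0372] ((599.1575317382812, 201.83560180664062), (121.25
[... 664 characters left out ...]
-193.65142822265625), (12.611359596252441, 13.223596572875977), 15.809340476989746)
si plate 781 [0.6203 0.2191 0.0111] ((614.029052734375, 205.2882843017578), (151.2772674560547, 99.63127899169922), 4.122988224029541)
si hubtop 206 [0.6297 0.21   0.0347] ((597.7317504882812, 202.90333557128906), (122.14775848388672, 41.0778694152832), 5.696024417877197)
si head 146 [0.5615 0.2071 0.0539] ((562.1770629882812, 202.4507598876953), (46.37030792236328, 28.208208084106445), 7.712184429168701)
pin side [ 0.5867 -0.1766  0.045 ]
vial [0.3891 0.1672 0.02  ]
dish [0.3998 0.0119 0.02  ]
spacer [ 0.4002 -0.1643  0.02  ]
reag [0.6055 0.4521 0.02  ]
obj [0.7911 0.0109 0.02  ]
small [0.5812 0.0217 0.02  ]
```

```bash
cat >> h.py <<'E'
def plan(pos,yawdeg):
    o=get_obs();R=np.array(o['tcp_rot']).reshape(3,3)
    from scipy.spatial.transform import Rotation as Ro
    y=np.radians(yawdeg);G=np.array([[np.cos(y),np.sin(y),0],[np.sin(y),-np.cos(y),0],[0,0,-1]])
    print('t',o['time'],'at',o['eef_pos'],'shift',np.round(R.T@(np.array(pos)-o['eef_pos'])*1000,1),'turn',np.round(Ro.from_matrix(R.T@G).as_rotvec(degrees=True),2),'F',o['wrist_force'],'op',o['opening'])
E
python3 - <<'E'
from h import *
np.set_printoptions(precision=4,suppress=True)
print(eyes.get_calibration('wrist'),ctrl.hold_point_z)
plan([.53,-.19,.36],0)
E
```

```text
{'fx': 312.39437546894004, 'fy': 312.39437546894004, 'cx': 317.40620919157567, 'cy': 195.24340098519943, 'tool_from_camera': array([[ 0.0003, -0.9667, -0.256 ,  0.0657],
       [ 1.    ,  0.0002,  0.0002, -0.0004],
       [-0.0001, -0.256 ,  0.9667, -0.1451],
       [ 0.    ,  0.    ,  0.    ,  1.    ]])} 0.0187
t 0.8 at [ 0.168  -0.4974  0.2387] shift [ 441.3 -175.3 -121.3] turn [-0.   -0.   18.67] F [-0.3142 -0.3984  0.3887] op 1.0007269456326116
```

Run:
```python
from h import *
np.set_printoptions(precision=4,suppress=True)
plan([.55,-.17,.32],165)
```

```text
t 0.8 at [ 0.168  -0.4974  0.2387] shift [ 466.7 -187.9  -81.3] turn [   0.     -0.   -146.33] F [-0.3142 -0.3984  0.3887] op 1.0007269456326116
```

Call:
play_rows(
  commands=[
    [467,-188,-81,0,0,-146,88],
    [467,-188,-81,0,0,-146,88],
    [467,-188,-81,0,0,-146,88],
    [467,-188,-81,0,0,-146,88],
    [467,-188,-81,0,0,-146,88],
  ],
)

```text
time: 1.3
eef_pos: [0.3566, -0.3352, 0.2789]
tcp_rot: [[0.47, 0.883, 0.0], [0.883, -0.47, -0.0], [-0.0, 0.0, -1.0]]
wrist_force: [-0.3, -0.8, 0.2]
opening: 1.002
```

Run:
```python
from h import *
np.set_printoptions(precision=4,suppress=True)
plan([.55,-.17,.32],165)
```

```text
t 1.3 at [ 0.3566 -0.3352  0.2789] shift [236.7  93.1 -41.1] turn [   0.01    0.03 -103.02] F [-0.3103 -0.7878  0.2409] op 1.0022848910684181
```

Call:
play_rows(
  commands=[
    [237,93,-41,0,0,-103,88],
    [237,93,-41,0,0,-103,88],
    [237,93,-41,0,0,-103,88],
    [237,93,-41,0,0,-103,88],
    [237,93,-41,0,0,-103,88],
  ],
)

```text
time: 1.8
eef_pos: [0.5452, -0.1757, 0.3187]
tcp_rot: [[-0.258, 0.966, 0.0], [0.966, 0.258, -0.0], [-0.0, 0.0, -1.0]]
wrist_force: [0.2, -0.5, -0.2]
opening: 0.996
```

Run:
```python
from h import *
np.set_printoptions(precision=4,suppress=True)
plan([.55,-.17,.32],165)
```

```text
t 1.8 at [ 0.5452 -0.1757  0.3187] shift [ 4.3  6.1 -1.3] turn [  0.     0.02 -60.03] F [ 0.1758 -0.5232 -0.2192] op 0.9956071934392314
```

Call:
play_rows(
  commands=[
    [4,6,-1,0,0,-60,88],
    [4,6,-1,0,0,-60,88],
    [4,6,-1,0,0,-60,88],
    [4,6,-1,0,0,-60,88],
    [4,6,-1,0,0,-60,88],
  ],
)

```text
time: 2.3
eef_pos: [0.5488, -0.172, 0.3191]
tcp_rot: [[-0.848, 0.531, -0.0], [0.531, 0.848, 0.0], [0.0, 0.0, -1.0]]
wrist_force: [0.6, -0.3, -0.5]
opening: 0.994
```

Call:
play_rows(
  commands=[
    [0,0,0,0,0,-17,88],
    [0,0,0,0,0,-17,88],
    [0,0,0,0,0,-17,88],
    [0,0,0,0,0,-17,88],
    [0,0,0,0,0,-17,88],
  ],
)

```text
time: 2.8
eef_pos: [0.5487, -0.172, 0.3192]
tcp_rot: [[-0.963, 0.269, -0.0], [0.269, 0.963, 0.0], [0.0, 0.0, -1.0]]
wrist_force: [0.3, -0.1, -0.3]
opening: 0.996
```

Run:
```python
from h import *
np.set_printoptions(precision=4,suppress=True)
o,p,d=snap('wrist','w1'); c,M=T('wrist',o); print(o['eef_pos'],o['tcp_rot'])
for t in ['rod_top','seat']:
    r=eyes.landmark_of('wrist',t); print(t,[(np.round(x['centre'],1),round(x['confidence'],2)) for x in r])
    z=.171 if t=='rod_top' else .037
    for x in r: print(ray(c,M,*x['centre'],z))
```

```text
[ 0.5487 -0.172   0.3192] [[-0.9632  0.2686 -0.0001]
 [ 0.2686  0.9632  0.0001]
 [ 0.0001  0.     -1.    ]]
rod_top [(array([312.2, 257. ]), 0.89), (array([479.5, 180.3]), 0.82)]
[ 0.6222 -0.1976  0.171 ]
[ 0.588  -0.0211  0.171 ]
seat [(array([447.5, 165.7]), 0.92), (array([388.3, 322. ]), 0.79)]
[ 0.6024 -0.      0.037 ]
[ 0.8254 -0.1319  0.037 ]
```

View pics/w1.png

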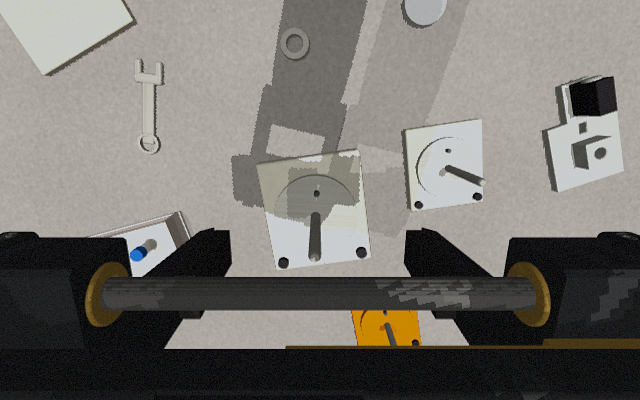

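The wrist view shows the large stand's disc in shadow around (315,200), the dark pin at about (317,193) and the rod from (316,212) to (315,258). I'll zoom in to measure the pin.

Run:
```python
from h import *
np.set_printoptions(precision=4,suppress=True)
a=cv2.imread('pics/w1.png')[140:275,250:380]
a=cv2.convertScaleAbs(a,alpha=1.3)
cv2.imwrite('pics/w1c.png',cv2.resize(a,None,fx=4.4,fy=4.4,interpolation=cv2.INTER_NEAREST))
```

```text
(no output)
```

View pics/w1c.png

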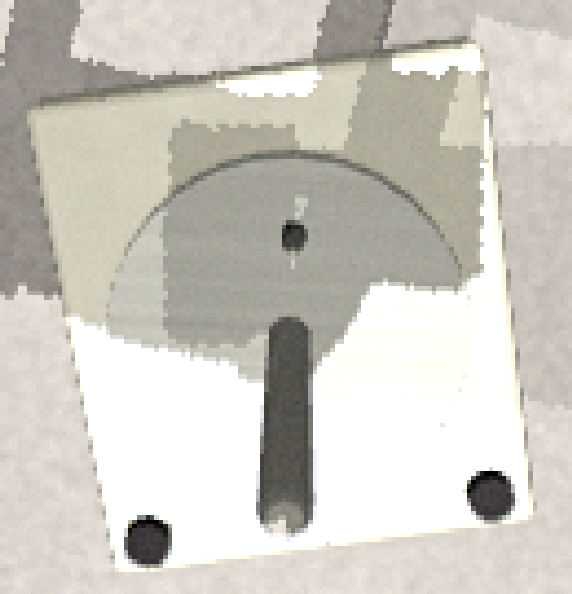

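Run:
```python
from h import *
np.set_printoptions(precision=4,suppress=True)
o=get_obs();c,M=T('wrist',o);d=np.load('pics/w1.npy');P=cloud(c,M,d)
top=ray(c,M,250+286/4.4,140+518/4.4,.171);pin=ray(c,M,250+294/4.4,140+236/4.4,.043)
base=ray(c,M,250+288/4.4,140+318/4.4,.037);print('top',top,'pin',pin,'baseedge',base)
for b in(top,):
    v=pin-b;print(np.hypot(*v[:2]),np.degrees(np.arctan2(v[1],v[0])))
# foot corners z=.025
cor=[ray(c,M,250+x/4.4,140+y/4.4,.025) for x,y in((33,108),(478,40),(532,518),(118,570))]
cor=np.array(cor);print(cor,cor.mean(0)); print([np.linalg.norm(cor[i]-cor[i-1]) for i in range(4)]); e=cor[2]-cor[1];print(np.degrees(np.arctan2(e[1],e[0])));e=cor[3]-cor[0];print(np.degrees(np.arctan2(e[1],e[0])))
q=P[(np.linalg.norm(P[...,:2]-top[:2],axis=-1)<.02)&(P[...,2]>.06)];print(len(q));
for lo in(.06,.08,.1,.12,.14,.16):
    s=q[(q[:,2]>lo)&(q[:,2]<lo+.02)];print(lo,len(s),s.mean(0) if len(s) else 0)
rr=lambda zz:0
# disc edge points (circle) crop
E=[(107,315),(150,228),(200,178),(285,151),(360,166),(425,210),(461,270)]
e=np.array([ray(c,M,250+x/4.4,140+y/4.4,.037)[:2] for x,y in E])
from scipy.optimize import least_squares
f=least_squares(lambda p:np.hypot(*(e-p).T)-.06,top[:2]);print('disc c',f.x,f.fun)
```

```text
top [ 0.6238 -0.1949  0.171 ] pin [ 0.5909 -0.1841  0.043 ] baseedge [ 0.6185 -0.1938  0.037 ]
0.034701968385066735 161.78058822321108
[[ 0.5319 -0.255   0.025 ]
 [ 0.5489 -0.1117  0.025 ]
 [ 0.7156 -0.1324  0.025 ]
 [ 0.6962 -0.2778  0.025 ]] [ 0.6231 -0.1942  0.025 ]
[np.float64(0.16588184197738884), np.float64(0.14433132671577897), np.float64(0.16799056607288024), np.float64(0.1466253608778418)]
-7.094886357595309
-7.8859070030467375
495
0.06 50 [ 0.6192 -0.194   0.0695]
0.08 61 [ 0.6189 -0.1942  0.0901]
0.1 66 [ 0.6188 -0.194   0.1104]
0.12 79 [ 0.6188 -0.1941  0.1306]
0.14 87 [ 0.6187 -0.1942  0.1505]
0.16 152 [ 0.6217 -0.1952  0.1677]
disc c [ 0.6244 -0.1941] [ 0.0006 -0.002   0.      0.0012  0.0004 -0.0001 -0.001 ]
```

Run:
```python
from h import *
np.set_printoptions(precision=4,suppress=True)
plan([.54,.205,.28],183)
```

```text
t 2.95 at [ 0.5487 -0.172   0.3192] shift [109.1 361.   39.2] turn [  0.    -0.   -18.49] F [-0.6715 -0.3014 -0.4388] op 0.9972466356045582
```

Call:
play_rows(
  commands=[
    [109,361,39,0,0,-18.5,88],
    [109,361,39,0,0,-18.5,88],
    [109,361,39,0,0,-18.5,88],
    [109,361,39,0,0,-18.5,88],
    [109,361,39,0,0,-18.5,88],
  ],
)

```text
time: 3.45
eef_pos: [0.5423, 0.0785, 0.2935]
tcp_rot: [[-0.999, -0.053, 0.0], [-0.053, 0.999, -0.0], [-0.0, -0.0, -1.0]]
wrist_force: [1.1, -0.7, 0.0]
opening: 0.995
```

Run:
```python
from h import *
np.set_printoptions(precision=4,suppress=True)
plan([.54,.205,.28],183)
```

```text
t 3.45 at [0.5423 0.0785 0.2935] shift [ -4.3 126.4  13.5] turn [-0.    0.03  0.02] F [ 1.1219 -0.659   0.012 ] op 0.9952842250929281
```

Call:
play_rows(
  commands=[
    [-4,126,13,0,0,0,88],
    [-4,126,13,0,0,0,88],
    [-4,126,13,0,0,0,88],
    [-4,126,13,0,0,0,88],
    [-4,126,13,0,0,0,88],
  ],
)

```text
time: 3.95
eef_pos: [0.5399, 0.2025, 0.2804]
tcp_rot: [[-0.999, -0.054, -0.0], [-0.054, 0.999, -0.0], [0.0, -0.0, -1.0]]
wrist_force: [-0.2, -0.2, -0.1]
opening: 1.002
```

Run:
```python
from h import *
np.set_printoptions(precision=4,suppress=True)
o,p,d=snap('wrist','w2'); c,M=T('wrist',o); print(o['eef_pos'],o['tcp_rot'])
for t,z in [('lamp_grip',.038),('slot',0),('bracket',0)]:
    r=eyes.landmark_of('wrist',t)
    for x in r: print(t,np.round(x['centre'],1),round(x['confidence'],2),ray(c,M,*x['centre'],z))
a=cv2.imread('pics/w2.png')
cv2.imwrite('pics/w2c.png',cv2.resize(a[90:290,220:420],None,fx=3,fy=3,interpolation=cv2.INTER_NEAREST))
```

```text
[0.5399 0.2025 0.2804] [[-0.9985 -0.054  -0.0001]
 [-0.054   0.9985 -0.0004]
 [ 0.0002 -0.0004 -1.    ]]
lamp_grip [313.8 185. ] 0.72 [0.5639 0.1996 0.038 ]
slot [317.9 207.9] 0.75 [0.6058 0.2071 0.    ]
slot [316.3 187.1] 0.7 [0.5755 0.2032 0.    ]
slot [313.5 229.4] 0.64 [0.6387 0.2025 0.    ]
bracket [316.  230.4] 0.79 [0.6401 0.2062 0.    ]
```

View pics/w2c.png

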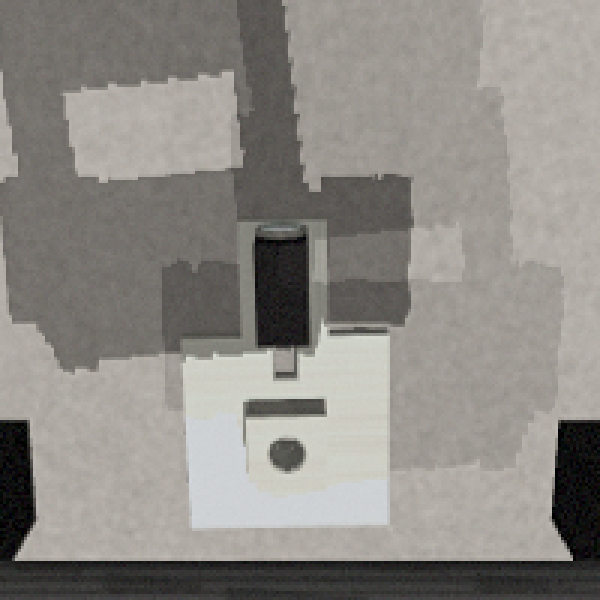

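Run:
```python
from h import *
np.set_printoptions(precision=4,suppress=True)
o=get_obs();c,M=T('wrist',o)
q=lambda x,y,z:ray(c,M,220+x/3,90+y/3,z)
bore=q(287,454,.036)
pl=[q(*p,.012) for p in((182,338),(388,330),(389,524),(191,527))]
print('bore',bore,'plate',np.array(pl)[:,:2],'c',np.mean(pl,0),[np.linalg.norm(pl[i]-pl[i-1]) for i in range(4)])
for i in range(4):
    e=pl[i]-pl[i-1];print(np.degrees(np.arctan2(e[1],e[0])))
h=[q(*p,.056) for p in((254,240),(308,240),(309,346),(257,347))];print('head',np.array(h)[:,:2],np.mean(h,0))
g=np.mean(h,0);v=bore-g;print(np.hypot(*v[:2]),np.degrees(np.arctan2(v[1],v[0])))
# depth based
d=np.load('pics/w2.npy');P=cloud(c,M,d)
m=np.linalg.norm(P[...,:2]-g[:2],axis=-1)<.04
s=P[m&(P[...,2]>.05)&(P[...,2]<.062)];print(len(s),s.min(0),s.max(0),cv2.minAreaRect((s[:,:2]*1000).astype(np.float32)))
m=np.linalg.norm(P[...,:2]-bore[:2],axis=-1)<.075
s=P[m&(P[...,2]>.009)&(P[...,2]<.016)];r=(s[:,:2]*1000).astype(np.float32);print(len(s),np.median(s[:,2]),cv2.minAreaRect(r))
s=P[m&(P[...,2]>.033)&(P[...,2]<.04)&(P[...,0]>.6)];r=(s[:,:2]*1000).astype(np.float32);print(len(s),np.median(s[:,2]),cv2.minAreaRect(r))
```

```text
bore [0.6423 0.2048 0.036 ] plate [[0.5978 0.1541]
 [0.589  0.2484]
 [0.6866 0.2565]
 [0.6932 0.1606]] c [0.6416 0.2049 0.012 ] [np.float64(0.09566323965656459), np.float64(0.09469500350440666), np.float64(0.09791512589205718), np.float64(0.09620180570400035)]
-176.12300743223884
95.3025520289825
4.775855613161241
-86.05392125970752
head [[0.5424 0.1866]
 [0.5413 0.2082]
 [0.5854 0.2111]
 [0.5869 0.1897]] [0.564  0.1989 0.056 ]
0.07853126185961658 4.302550237743593
639 [0.5418 0.1869 0.0502] [0.5862 0.2111 0.0581] ((564.3977661132812, 198.42335510253906), (44.17647171020508, 21.915660858154297), 4.86271333694458)
3595 0.011630900847687309 ((630.0421752929688, 203.34524536132812), (121.72171020507812, 95.70108795166016), 4.385223865509033)
575 0.03557172356520266 ((642.0868530273438, 203.94602966308594), (36.54454803466797, 34.98064041137695), 3.4046292304992676)
```

Run:
```python
from h import *
np.set_printoptions(precision=4,suppress=True)
plan([.5644,.1987,.10],184.4)
```

```text
t 4.15 at [0.5402 0.2014 0.2807] shift [-24.   -3.9 180.7] turn [-0.    0.02 -1.43] F [-0.0348 -0.0786  0.1447] op 0.9998469716089129
```

Call:
play_rows(
  commands=[
    [-24,-4,181,0,0,-1.4,88],
    [-24,-4,181,0,0,-1.4,88],
    [-24,-4,181,0,0,-1.4,88],
    [-24,-4,181,0,0,-1.4,88],
    [-24,-4,181,0,0,-1.4,88],
  ],
)

```text
time: 4.65
eef_pos: [0.5625, 0.1985, 0.0954]
tcp_rot: [[-0.997, -0.076, -0.008], [-0.076, 0.997, -0.001], [0.008, -0.001, -1.0]]
wrist_force: [0.8, -0.6, 0.7]
opening: 0.995
```

Run:
```python
from h import *
np.set_printoptions(precision=4,suppress=True)
plan([.5644,.1987,.0193],184.4)
```

```text
t 4.65 at [0.5625 0.1985 0.0954] shift [-2.5  0.1 76.1] turn [-0.03 -0.46 -0.02] F [ 0.8439 -0.5708  0.6847] op 0.9954928356781668
```

Call:
play_rows(
  commands=[
    [0,0,0,0,0,0,88],
    [0,0,0,0,0,0,88],
  ],
)

```text
time: 4.85
eef_pos: [0.5652, 0.1998, 0.102]
tcp_rot: [[-0.997, -0.078, 0.004], [-0.078, 0.997, 0.001], [-0.004, 0.0, -1.0]]
wrist_force: [-0.9, -0.3, 0.3]
opening: 0.998
```

Run:
```python
from h import *
np.set_printoptions(precision=4,suppress=True)
plan([.5644,.1987,.0193],184.4)
```

```text
t 4.85 at [0.5652 0.1998 0.102 ] shift [ 1.2 -1.1 82.7] turn [0.02 0.23 0.06] F [-0.8774 -0.2801  0.2934] op 0.99761689188023
```

Call:
play_rows(
  commands=[
    [0,0,25,0,0,0,88],
    [0,0,50,0,0,0,88],
    [0,0,66,0,0,0,88],
    [0,0,75,0,0,0,88],
    [0,0,80,0,0,0,88],
  ],
)

```text
time: 5.35
eef_pos: [0.5647, 0.2, 0.0204]
tcp_rot: [[-0.997, -0.078, 0.002], [-0.078, 0.997, 0.0], [-0.002, 0.0, -1.0]]
wrist_force: [-0.0, -0.2, 0.3]
opening: 0.993
```

Call:
play_rows(
  commands=[
    [0,0,0,0,0,0,88],
    [0,0,0,0,0,0,88],
    [0,0,0,0,0,0,88],
  ],
)

```text
time: 5.65
eef_pos: [0.5646, 0.2, 0.0204]
tcp_rot: [[-0.997, -0.078, 0.001], [-0.078, 0.997, 0.0], [-0.001, 0.0, -1.0]]
wrist_force: [-0.1, 0.5, -0.4]
opening: 0.999
```

Run:
```python
from h import *
np.set_printoptions(precision=4,suppress=True)
plan([.5644,.1987,.0193],184.4)
```

```text
t 5.65 at [0.5646 0.2    0.0204] shift [ 0.3 -1.3  1.1] turn [0.01 0.08 0.08] F [-0.0606  0.5005 -0.3994] op 0.9994716977315288
```

Call:
play_rows(
  commands=[
    [0,-1.2,1,0,0,0,40],
    [0,-1.2,1,0,0,0,24],
    [0,-1.2,1,0,0,0,15],
    [0,-1.2,1,0,0,0,15],
    [0,-1.2,1,0,0,0,15],
  ],
  force=50,
)

```text
time: 6.15
eef_pos: [0.5642, 0.1987, 0.0185]
tcp_rot: [[-0.997, -0.078, -0.0], [-0.078, 0.997, -0.0], [0.0, -0.0, -1.0]]
wrist_force: [-0.4, 0.7, 0.9]
opening: 0.565
```

Call:
play_rows(
  commands=[
    [0,0,0,0,0,0,15],
    [0,0,0,0,0,0,15],
    [0,0,0,0,0,0,15],
    [0,0,0,0,0,0,15],
    [0,0,0,0,0,0,15],
  ],
)

```text
time: 6.65
eef_pos: [0.5642, 0.1987, 0.0185]
tcp_rot: [[-0.997, -0.078, -0.0], [-0.078, 0.997, 0.0], [0.0, 0.0, -1.0]]
wrist_force: [-0.5, 0.1, 0.2]
opening: 0.244
```

Call:
play_rows(
  commands=[
    [0,0,0,0,0,0,15],
    [0,0,0,0,0,0,15],
    [0,0,-2,0,0,0,15],
    [0,0,-6,0,0,0,15],
    [0,0,-12,0,0,0,15],
  ],
)

```text
time: 7.15
eef_pos: [0.5637, 0.1986, 0.0303]
tcp_rot: [[-0.997, -0.078, -0.002], [-0.078, 0.997, -0.0], [0.002, -0.0, -1.0]]
wrist_force: [0.8, -0.6, -4.0]
opening: 0.244
```

Call:
play_rows(
  commands=[
    [0,0,-10,0,0,0,15],
    [0,0,-25,0,0,0,15],
    [0,0,-45,0,0,0,15],
    [0,0,-65,0,0,0,15],
    [0,0,-80,0,0,0,15],
  ],
)

```text
time: 7.65
eef_pos: [0.5646, 0.1988, 0.1131]
tcp_rot: [[-0.997, -0.078, 0.002], [-0.078, 0.997, 0.0], [-0.002, 0.0, -1.0]]
wrist_force: [-0.5, 0.3, -3.1]
opening: 0.247
```

Run:
```python
from h import *
np.set_printoptions(precision=4,suppress=True)
o,p,d=snap('side','s1')
print(o['eef_pos'],o['wrist_force'],o['wrist_torque'],o['opening'])
a=cv2.imread('pics/s1.png');cv2.imwrite('pics/s1c.png',cv2.resize(a[130:320,220:480],None,fx=3,fy=3,interpolation=cv2.INTER_CUBIC))
snap('wrist','w3')
```

```text
[0.5646 0.1988 0.1131] [-0.4726  0.2692 -3.0769] [-0.012   0.0503 -0.0214] 0.246677277224019
```

View pics/s1c.png

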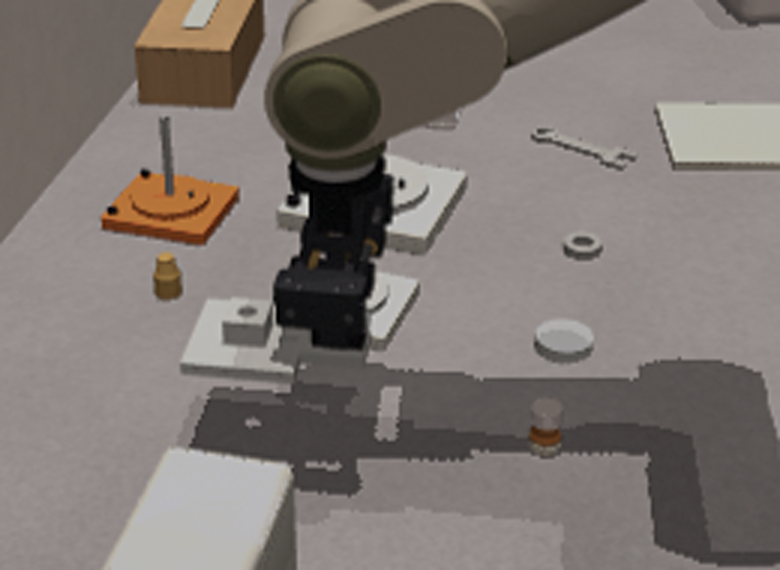

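View pics/w3.png

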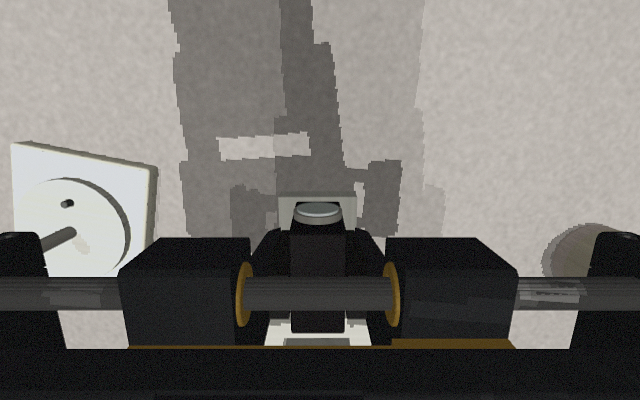

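The bracket hangs in the grip and looks roughly level. The side view shows its plate at about (300,243). I'll quantify the tilt and the bore position in the tool frame.

Run:
```python
from h import *
np.set_printoptions(precision=4,suppress=True)
c,M=T('side');d=np.load('pics/s1.npy');P=cloud(c,M,d)
reg=np.zeros(d.shape,bool);reg[225:258,278:322]=1
m=reg&(P[...,2]>.085)&(P[...,2]<.118)
s=P[m]
A=np.c_[s[:,:2]-s[:,:2].mean(0),np.ones(len(s))]
w=np.ones(len(s),bool)
for _ in range(5):
    k=np.linalg.lstsq(A[w],s[w,2],rcond=None)[0];w=abs(A@k-s[:,2])<.003
print(len(s),w.sum(),k)
r=cv2.minAreaRect((s[w][:,:2]*1000).astype(np.float32));print(r)
m=reg&(P[...,2]>.122)&(P[...,2]<.14);s=P[m&(P[...,0]>.61)];print(len(s),np.median(s,0),cv2.minAreaRect((s[:,:2]*1000).astype(np.float32)))
# bore centre by crop pixel
print(ray(c,M,220+248/3,130+311/3,.0185*0+.131))
```

```text
731 526 [-0.0018 -0.0037  0.1053]
((639.17578125, 209.1455078125), (100.35772705078125, 101.06548309326172), 3.416332483291626)
157 [0.6411 0.2102 0.1284] ((641.2744140625, 205.55824279785156), (36.274940490722656, 41.675785064697266), 5.355762481689453)
[0.6383 0.2111 0.131 ]
```

Call:
play_rows(
  commands=[
    [0,0,-15,0,0,0,15],
    [0,0,-40,0,0,0,15],
    [0,0,-70,0,0,0,15],
    [0,0,-90,0,0,0,15],
    [0,0,-102,0,0,0,15],
  ],
)

```text
time: 8.25
eef_pos: [0.5644, 0.1987, 0.2139]
tcp_rot: [[-0.997, -0.078, 0.002], [-0.078, 0.997, 0.0], [-0.002, 0.0, -1.0]]
wrist_force: [0.2, -0.6, -5.0]
opening: 0.243
```

Run:
```python
from h import *
np.set_printoptions(precision=4,suppress=True)
plan([.5498,-.1704,.215],162)
```

```text
t 8.25 at [0.5644 0.1987 0.2139] shift [  43.4 -366.9   -1.2] turn [ 0.02  0.09 22.48] F [ 0.2383 -0.5717 -5.0312] op 0.24297320916571621
```

Call:
play_rows(
  commands=[
    [2,-15,0,0,0,0.5,15],
    [5,-45,-1,0,0,2,15],
    [9,-80,-1,0,0,4,15],
    [14,-120,-1,0,0,6.5,15],
    [19,-160,-1,0,0,9,15],
  ],
)

```text
time: 8.75
eef_pos: [0.5567, 0.0355, 0.2119]
tcp_rot: [[-0.997, 0.081, -0.003], [0.081, 0.997, 0.0], [0.003, -0.0, -1.0]]
wrist_force: [0.2, 0.0, -3.1]
opening: 0.243
```

Run:
```python
from h import *
np.set_printoptions(precision=4,suppress=True)
plan([.5498,-.1704,.215],162)
```

```text
t 8.75 at [0.5567 0.0355 0.2119] shift [  -9.8 -205.8   -3.1] turn [-0.03 -0.15 13.36] F [ 0.2247  0.0159 -3.123 ] op 0.2434550046804239
```

Call:
play_rows(
  commands=[
    [-2,-40,-1,0,0,2.5,15],
    [-4,-80,-1,0,0,5,15],
    [-6,-120,-2,0,0,8,15],
    [-8,-150,-2,0,0,10.5,15],
    [-9,-170,-2,0,0,12,15],
  ],
)

```text
time: 9.25
eef_pos: [0.5521, -0.1353, 0.2138]
tcp_rot: [[-0.958, 0.288, -0.003], [0.288, 0.958, 0.001], [0.003, -0.0, -1.0]]
wrist_force: [-0.2, 0.3, -3.0]
opening: 0.246
```

Run:
```python
from h import *
np.set_printoptions(precision=4,suppress=True)
plan([.5498,-.1704,.215],162)
```

```text
t 9.25 at [ 0.5521 -0.1353  0.2138] shift [ -7.9 -34.2  -1.2] turn [-0.01 -0.15  1.24] F [-0.2006  0.3238 -2.9571] op 0.2463869081107024
```

Call:
play_rows(
  commands=[
    [-3,-12,0,0,0,0.6,15],
    [-6,-24,-1,0,0,1,15],
    [-8,-30,-1,0,0,1.2,15],
    [-8,-34,-1,0,0,1.2,15],
    [-8,-34,-1,0,0,1.2,15],
  ],
)

```text
time: 9.75
eef_pos: [0.5513, -0.1672, 0.2164]
tcp_rot: [[-0.953, 0.304, -0.0], [0.304, 0.953, 0.0], [0.0, 0.0, -1.0]]
wrist_force: [-0.4, 0.0, -4.2]
opening: 0.243
```

Call:
play_rows(
  commands=[
    [0,0,0,0,0,0,15],
    [0,0,0,0,0,0,15],
    [0,0,0,0,0,0,15],
  ],
)

```text
time: 10.05
eef_pos: [0.5514, -0.167, 0.2165]
tcp_rot: [[-0.953, 0.304, 0.0], [0.304, 0.953, 0.0], [-0.0, 0.0, -1.0]]
wrist_force: [0.1, 0.1, -3.6]
opening: 0.242
```

Run:
```python
from h import *
np.set_printoptions(precision=4,suppress=True)
plan([.5498,-.1704,.215],162)
for n in('side','scene'):
    o,p,d=snap(n,n+'2');a=cv2.imread(f'pics/{n}2.png')
    for t in('rod_top','bracket'):
        print(n,t,[(np.round(x['centre'],1),round(x['confidence'],2)) for x in eyes.landmark_of(n,t)])
    b=a[120:270,270:430] if n=='side' else a[170:290,210:360]
    cv2.imwrite(f'pics/{n}2c.png',cv2.resize(b,None,fx=4,fy=4,interpolation=cv2.INTER_CUBIC))
```

```text
t 10.05 at [ 0.5514 -0.167   0.2165] shift [ 0.5 -3.8  1.5] turn [0.   0.   0.32] F [ 0.1271  0.0969 -3.5595] op 0.24176706580125948
side rod_top [(array([275.2, 167.4]), 0.92), (array([333.4, 197.5]), 0.89), (array([341.9, 151.5]), 0.79)]
side bracket [(array([342.2, 142.4]), 0.85), (array([366.7, 137.6]), 0.59), (array([398.6, 282.9]), 0.57)]
scene rod_top [(array([319.6, 197.8]), 0.97), (array([328.9, 277.5]), 0.74), (array([268. , 227.1]), 0.72), (array([267.8, 220.4]), 0.37)]
scene bracket [(array([268.1, 221.4]), 0.93), (array([286.4, 177.4]), 0.18)]
```

View pics/side2c.png

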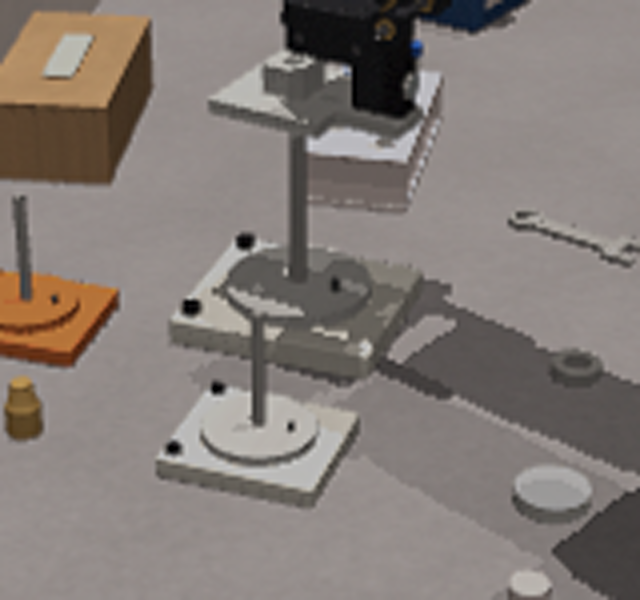

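View pics/scene2c.png

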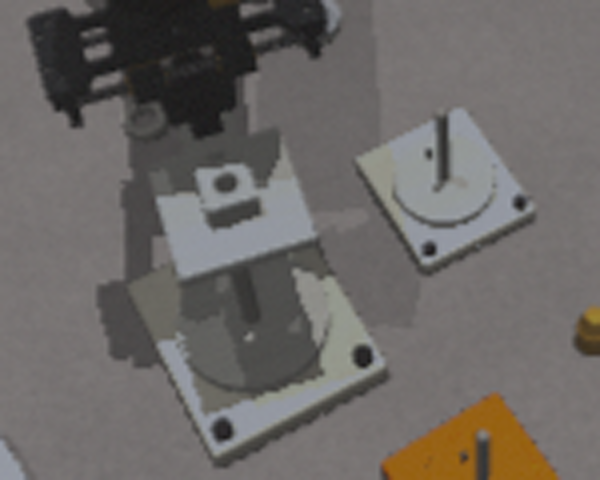

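Run:
```python
from h import *
np.set_printoptions(precision=4,suppress=True)
o=get_obs();tc=o['eef_pos'];R=np.array(o['tcp_rot']);bz=tc[2]-.0185
exp=tc-.078*R[:,0];print('bore by kinematics',exp[:2],'offset wanted',[.624-exp[0],-.1945-exp[1]])
c,M=T('scene');cs,Ms=T('side')
a=cv2.imread('pics/scene0.png')[215:275,245:300];cv2.imwrite('pics/sc0z.png',cv2.resize(a,None,fx=10,fy=10,interpolation=cv2.INTER_NEAREST))
a=cv2.imread('pics/side0.png')[145:200,320:370];cv2.imwrite('pics/si0z.png',cv2.resize(a,None,fx=10,fy=10,interpolation=cv2.INTER_NEAREST))
a=cv2.imread('pics/scene2.png')[205:235,250:290];b=cv2.imread('pics/side2.png')[125:155,320:360]
cv2.imwrite('pics/z2.png',np.hstack([cv2.resize(x,None,fx=10,fy=10,interpolation=cv2.INTER_NEAREST) for x in(a,b)]))
print('bore scene',ray(c,M,266.5,215.75,bz+.036),'side',ray(cs,Ms,270+294/4,120+63/4,bz+.036))
```

```text
bore by kinematics [ 0.6257 -0.191 ] offset wanted [np.float64(-0.0016740270961129733), np.float64(-0.0034549562648876764)]
bore scene [ 0.6259 -0.1911  0.234 ] side [ 0.6215 -0.1782  0.234 ]
```

View pics/sc0z.png

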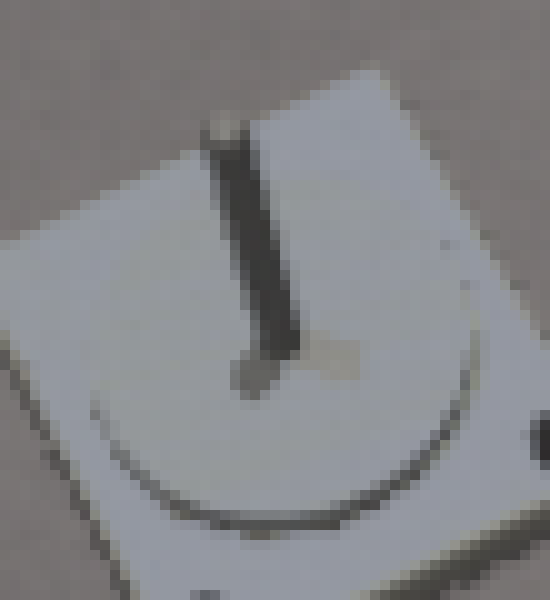

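View pics/si0z.png

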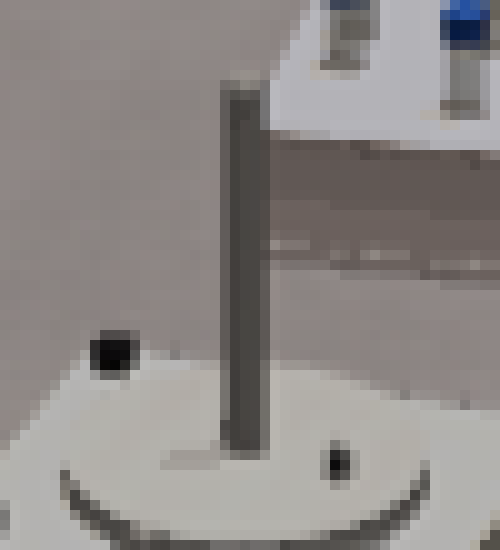

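View pics/z2.png

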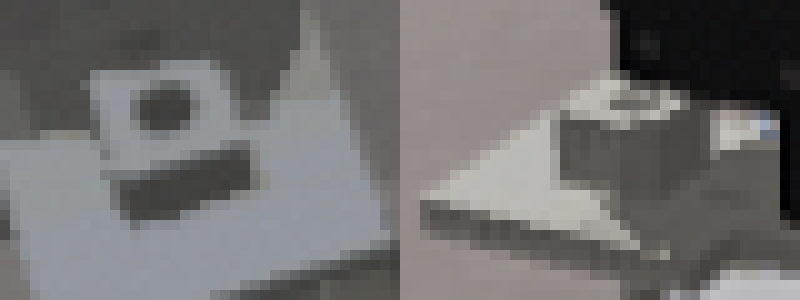

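Run:
```python
from h import *
np.set_printoptions(precision=4,suppress=True)
c,M=T('scene');cs,Ms=T('side')
bz=.198
print('rod scene',ray(c,M,267.4,227.7,.171),'side',ray(cs,Ms,344.1,152.6,.171))
print('bore scene',ray(c,M,266.1,215.3,bz+.036),'side',ray(cs,Ms,343.2,135.0,bz+.036))
```

```text
rod scene [ 0.6234 -0.1964  0.171 ] side [ 0.6227 -0.1914  0.171 ]
bore scene [ 0.624  -0.1911  0.234 ] side [ 0.6237 -0.1835  0.234 ]
```

Call:
play_rows(
  commands=[
    [0,-2,4,0,0,0.2,15],
    [0,-4,10,0,0,0.3,15],
    [0,-4.5,16,0,0,0.3,15],
    [0,-4.5,20,0,0,0.3,15],
    [0,-4.5,20,0,0,0.3,15],
  ],
)

```text
time: 10.85
eef_pos: [0.5497, -0.1715, 0.1956]
tcp_rot: [[-0.951, 0.309, -0.001], [0.309, 0.951, 0.001], [0.001, 0.0, -1.0]]
wrist_force: [0.3, -0.1, -3.3]
opening: 0.245
```

Run:
```python
from h import *
np.set_printoptions(precision=4,suppress=True)
o=get_obs();print(o['eef_pos'],o['eef_pos']-.078*o['tcp_rot'][:,0])
for n in('side','scene'):
    o,p,d=snap(n,n+'3');a=cv2.imread(f'pics/{n}3.png')
a=cv2.imread('pics/scene3.png')[205:245,250:290];b=cv2.imread('pics/side3.png')[125:165,320:360]
cv2.imwrite('pics/z3.png',np.hstack([cv2.resize(x,None,fx=10,fy=10,interpolation=cv2.INTER_NEAREST) for x in(a,b)]))
```

```text
[ 0.5497 -0.1715  0.1956] [ 0.6239 -0.1957  0.1955]
```

View pics/z3.png

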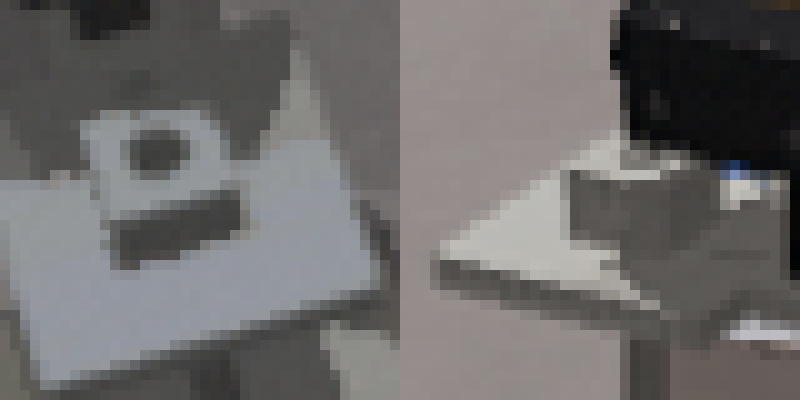

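Call:
play_rows(
  commands=[
    [0,0,2,0,0,0,15],
    [0,0,4,0,0,0,15],
    [0,0,6,0,0,0,15],
    [0,0,8,0,0,0,15],
  ],
)

```text
time: 11.35
eef_pos: [0.55, -0.1716, 0.1883]
tcp_rot: [[-0.951, 0.309, -0.0], [0.309, 0.951, 0.0], [0.0, -0.0, -1.0]]
wrist_force: [-0.3, 0.2, -3.4]
opening: 0.244
```

Run:
```python
from h import *
np.set_printoptions(precision=4,suppress=True)
c,M=T('scene');print(ray(c,M,265,219.6,.213))
o=get_obs();print(o['eef_pos'],o['eef_pos']-.078*o['tcp_rot'][:,0],o['wrist_force'],o['wrist_torque'])
```

```text
[ 0.6213 -0.1963  0.213 ]
[ 0.55   -0.1716  0.1883] [ 0.6242 -0.1957  0.1883] [-0.2697  0.2347 -3.4485] [0.1236 0.1113 0.0209]
```

Call:
play_rows(
  commands=[
    [0,0,1.5,0,0,0,15],
    [0,0,3,0,0,0,15],
    [0,0,4.5,0,0,0,15],
  ],
)

```text
time: 11.65
eef_pos: [0.55, -0.1716, 0.1839]
tcp_rot: [[-0.951, 0.309, 0.0], [0.309, 0.951, 0.0], [-0.0, 0.0, -1.0]]
wrist_force: [-0.1, -1.6, -3.5]
opening: 0.245
```

Call:
play_rows(
  commands=[
    [0,0,2,0,0,0,15],
    [0,0,4,0,0,0,15],
    [0,0,5,0,0,0,15],
  ],
)

```text
time: 11.95
eef_pos: [0.5499, -0.1716, 0.1787]
tcp_rot: [[-0.951, 0.309, -0.0], [0.309, 0.951, 0.0], [0.0, 0.0, -1.0]]
wrist_force: [-0.2, 0.2, -3.4]
opening: 0.247
```

Run:
```python
from h import *
np.set_printoptions(precision=4,suppress=True)
o=get_obs();print(o['eef_pos'],o['eef_pos']-.078*o['tcp_rot'][:,0],o['wrist_force'],o['wrist_torque'])
```

```text
[ 0.5499 -0.1716  0.1787] [ 0.6241 -0.1957  0.1787] [-0.1839  0.1546 -3.4303] [0.1007 0.0746 0.0214]
```

Call:
play_rows(
  commands=[
    [0,0,4,0,0,0,15],
    [0,0,9,0,0,0,15],
    [0,0,14,0,0,0,15],
    [0,0,19,0,0,0,15],
    [0,0,24,0,0,0,15],
  ],
)

```text
time: 12.45
eef_pos: [0.5499, -0.1716, 0.1544]
tcp_rot: [[-0.951, 0.309, -0.0], [0.309, 0.951, 0.0], [0.0, 0.0, -1.0]]
wrist_force: [-0.4, 0.3, -3.9]
opening: 0.245
```

Call:
play_rows(
  commands=[
    [0,0,6,0,0,0,15],
    [0,0,13,0,0,0,15],
    [0,0,20,0,0,0,15],
    [0,0,27,0,0,0,15],
    [0,0,34,0,0,0,15],
  ],
)

```text
time: 12.95
eef_pos: [0.55, -0.1716, 0.1203]
tcp_rot: [[-0.951, 0.309, -0.0], [0.309, 0.951, 0.0], [0.0, 0.0, -1.0]]
wrist_force: [-0.5, 0.7, -3.6]
opening: 0.246
```

Call:
play_rows(
  commands=[
    [0,0,7,0,0,0,15],
    [0,0,15,0,0,0,15],
    [0,0,22,0,0,0,15],
    [0,0,29,0,0,0,15],
    [0,0,34,0,0,0,15],
  ],
)

```text
time: 13.45
eef_pos: [0.5499, -0.1716, 0.0862]
tcp_rot: [[-0.951, 0.309, -0.0], [0.309, 0.951, 0.0], [0.0, 0.0, -1.0]]
wrist_force: [0.8, 0.2, -4.5]
opening: 0.245
```

Call:
play_rows(
  commands=[
    [0,0,5,0,0,0,15],
    [0,0,10,0,0,0,15],
    [0,0,14,0,0,0,15],
    [0,0,17,0,0,0,15],
  ],
)

```text
time: 13.85
eef_pos: [0.55, -0.1716, 0.0696]
tcp_rot: [[-0.951, 0.309, -0.0], [0.309, 0.951, 0.0], [0.0, 0.0, -1.0]]
wrist_force: [0.1, 0.3, -4.2]
opening: 0.247
```

Call:
play_rows(
  commands=[
    [0,0,1,0,0,0,15],
    [0,0,2,0,0,0,15],
    [0,0,3,0,0,0,15],
  ],
)

```text
time: 14.15
eef_pos: [0.5501, -0.1717, 0.0671]
tcp_rot: [[-0.951, 0.309, 0.0], [0.309, 0.951, -0.0], [-0.0, -0.0, -1.0]]
wrist_force: [0.6, 0.0, -3.1]
opening: 0.249
```

Call:
play_rows(
  commands=[
    [0,0,0.5,0,0,0,15],
    [0,0,1,0,0,0,15],
    [0,0,1.5,0,0,0,15],
  ],
)

```text
time: 14.45
eef_pos: [0.55, -0.1717, 0.0655]
tcp_rot: [[-0.951, 0.309, 0.0], [0.309, 0.951, -0.0], [-0.0, -0.0, -1.0]]
wrist_force: [-0.3, -0.9, -4.4]
opening: 0.245
```

Call:
play_rows(
  commands=[
    [0,0,0.5,0,0,0,15],
    [0,0,1,0,0,0,15],
    [0,0,1,0,0,0,15],
  ],
)

```text
time: 14.75
eef_pos: [0.55, -0.1716, 0.0644]
tcp_rot: [[-0.951, 0.309, -0.0], [0.309, 0.951, 0.0], [0.0, 0.0, -1.0]]
wrist_force: [0.3, -0.0, -3.8]
opening: 0.242
```

Call:
play_rows(
  commands=[
    [0,0,0.5,0,0,0,15],
    [0,0,1,0,0,0,15],
    [0,0,1,0,0,0,15],
  ],
)

```text
time: 15.05
eef_pos: [0.5499, -0.1716, 0.0634]
tcp_rot: [[-0.951, 0.309, -0.0], [0.309, 0.951, 0.0], [0.0, 0.0, -1.0]]
wrist_force: [0.7, -0.7, -4.0]
opening: 0.248
```

Call:
play_rows(
  commands=[
    [0,0,0.5,0,0,0,15],
    [0,0,1,0,0,0,15],
    [0,0,1.5,0,0,0,15],
  ],
)

```text
time: 15.35
eef_pos: [0.55, -0.1716, 0.0619]
tcp_rot: [[-0.951, 0.309, 0.0], [0.309, 0.951, 0.0], [-0.0, 0.0, -1.0]]
wrist_force: [0.5, 0.6, -3.2]
opening: 0.241
```

Call:
play_rows(
  commands=[
    [0,0,0.5,0,0,0,15],
    [0,0,1,0,0,0,15],
    [0,0,1.5,0,0,0,15],
  ],
)

```text
time: 15.65
eef_pos: [0.55, -0.1716, 0.0604]
tcp_rot: [[-0.951, 0.309, -0.0], [0.309, 0.951, 0.0], [0.0, 0.0, -1.0]]
wrist_force: [0.9, -0.5, -4.0]
opening: 0.241
```

The underside is at about 42 mm with no contact force, so the slot is over the pin. I'll ease it down onto the disc.

Call:
play_rows(
  commands=[
    [0,0,0.5,0,0,0,15],
    [0,0,1,0,0,0,15],
    [0,0,1.5,0,0,0,15],
    [0,0,2,0,0,0,15],
    [0,0,2.5,0,0,0,15],
  ],
)

```text
time: 16.15
eef_pos: [0.55, -0.1717, 0.0579]
tcp_rot: [[-0.951, 0.309, -0.0], [0.309, 0.951, -0.0], [0.0, -0.0, -1.0]]
wrist_force: [-0.2, -0.0, -4.3]
opening: 0.245
```

Call:
play_rows(
  commands=[
    [0,0,0.4,0,0,0,15],
    [0,0,0.8,0,0,0,15],
    [0,0,1.2,0,0,0,15],
  ],
)

```text
time: 16.45
eef_pos: [0.55, -0.1716, 0.0567]
tcp_rot: [[-0.951, 0.309, -0.0], [0.309, 0.951, 0.0], [0.0, 0.0, -1.0]]
wrist_force: [-0.5, -0.0, -3.2]
opening: 0.243
```

Call:
play_rows(
  commands=[
    [0,0,0.3,0,0,0,15],
    [0,0,0.6,0,0,0,15],
    [0,0,0.6,0,0,0,15],
  ],
)

```text
time: 16.75
eef_pos: [0.55, -0.1716, 0.0562]
tcp_rot: [[-0.951, 0.309, 0.0], [0.309, 0.951, -0.0], [-0.0, -0.0, -1.0]]
wrist_force: [-0.5, 0.3, -3.6]
opening: 0.245
```

Call:
play_rows(
  commands=[
    [0,0,0.2,0,0,0,15],
    [0,0,0.4,0,0,0,15],
    [0,0,0.4,0,0,0,15],
  ],
)

```text
time: 17.05
eef_pos: [0.55, -0.1716, 0.0558]
tcp_rot: [[-0.951, 0.309, 0.0], [0.309, 0.951, -0.0], [-0.0, 0.0, -1.0]]
wrist_force: [-1.1, 0.1, -2.0]
opening: 0.244
```

Call:
play_rows(
  commands=[
    [0,0,0.2,0,0,0,15],
    [0,0,0.4,0,0,0,15],
    [0,0,0.4,0,0,0,15],
  ],
)

```text
time: 17.35
eef_pos: [0.55, -0.1717, 0.0555]
tcp_rot: [[-0.951, 0.309, 0.0], [0.309, 0.951, -0.0], [-0.0, -0.0, -1.0]]
wrist_force: [0.1, -0.0, -2.2]
opening: 0.245
```

Call:
play_rows(
  commands=[
    [0,0,0.2,0,0,0,15],
    [0,0,0.4,0,0,0,15],
    [0,0,0.4,0,0,0,15],
  ],
)

```text
time: 17.65
eef_pos: [0.55, -0.1717, 0.0554]
tcp_rot: [[-0.951, 0.309, 0.0], [0.309, 0.951, -0.0], [-0.0, -0.0, -1.0]]
wrist_force: [-3.1, 1.1, 5.5]
opening: 0.248
```

Call:
play_rows(
  commands=[
    [0,0,0.2,0,0,0,15],
    [0,0,0.4,0,0,0,15],
    [0,0,0.4,0,0,0,15],
  ],
)

```text
time: 17.95
eef_pos: [0.55, -0.1717, 0.0554]
tcp_rot: [[-0.951, 0.309, 0.0], [0.309, 0.951, -0.0], [-0.0, -0.0, -1.0]]
wrist_force: [-6.6, 1.9, 9.7]
opening: 0.245
```

The bracket is firmly on the disc, with TCP z stalled at 0.0554 and contact at about 13 N. I'll ease the pressure off, then release.

Call:
play_rows(
  commands=[
    [0,0,-0.3,0,0,0,15],
    [0,0,-0.6,0,0,0,15],
    [0,0,-0.6,0,0,0,15],
  ],
)

```text
time: 18.25
eef_pos: [0.55, -0.1717, 0.0554]
tcp_rot: [[-0.951, 0.309, 0.0], [0.309, 0.951, -0.0], [-0.0, -0.0, -1.0]]
wrist_force: [-4.6, 1.6, 5.0]
opening: 0.248
```

Call:
play_rows(
  commands=[
    [0,0,0,0,0,0,30],
    [0,0,0,0,0,0,40],
    [0,0,0,0,0,0,50],
    [0,0,0,0,0,0,60],
    [0,0,0,0,0,0,60],
  ],
)

```text
time: 18.75
eef_pos: [0.55, -0.1717, 0.0551]
tcp_rot: [[-0.951, 0.309, 0.0], [0.309, 0.951, -0.0], [-0.0, 0.0, -1.0]]
wrist_force: [0.7, -0.6, 0.2]
opening: 0.669
```

Call:
play_rows(
  commands=[
    [0,0,0,0,0,0,60],
    [0,0,0,0,0,0,60],
    [0,0,0,0,0,0,60],
  ],
)

```text
time: 19.05
eef_pos: [0.55, -0.1716, 0.0552]
tcp_rot: [[-0.951, 0.309, 0.0], [0.309, 0.951, -0.0], [-0.0, 0.0, -1.0]]
wrist_force: [0.0, -0.1, -0.1]
opening: 0.677
```

Call:
play_rows(
  commands=[
    [0,0,-8,0,0,0,60],
    [0,0,-25,0,0,0,60],
    [0,0,-50,0,0,0,60],
    [0,0,-80,0,0,0,60],
    [0,0,-110,0,0,0,60],
  ],
)

```text
time: 19.55
eef_pos: [0.5499, -0.1716, 0.1669]
tcp_rot: [[-0.951, 0.309, 0.0], [0.309, 0.951, -0.0], [-0.0, -0.0, -1.0]]
wrist_force: [-0.2, -0.2, 0.8]
opening: 0.677
```

Call:
play_rows(
  commands=[
    [10,0,-30,0,0,0,60],
    [20,0,-70,0,0,0,60],
    [30,0,-110,0,0,0,60],
    [40,0,-140,0,0,0,60],
    [40,0,-140,0,0,0,60],
  ],
)

```text
time: 20.05
eef_pos: [0.5122, -0.1594, 0.3102]
tcp_rot: [[-0.951, 0.309, 0.007], [0.309, 0.951, -0.004], [-0.008, -0.002, -1.0]]
wrist_force: [0.2, 0.4, -0.5]
opening: 0.679
```

Call:
play_rows(
  commands=[
    [0,0,0,0,0,0,60],
    [0,0,0,0,0,0,60],
    [0,0,0,0,0,0,60],
  ],
)

```text
time: 20.35
eef_pos: [0.5118, -0.1592, 0.3039]
tcp_rot: [[-0.951, 0.309, -0.002], [0.309, 0.951, 0.001], [0.002, 0.001, -1.0]]
wrist_force: [-0.6, -0.6, -0.8]
opening: 0.678
```

Run:
```python
from h import *
np.set_printoptions(precision=4,suppress=True)
o,p,d=snap('wrist','w9');c,M=T('wrist',o);print(o['time'],o['eef_pos'],o['wrist_force'])
P=cloud(c,M,d)
m=(np.linalg.norm(P[...,:2]-[.624,-.1945],axis=-1)<.07)&(P[...,2]>.035)&(P[...,2]<.066)
s=P[m];A=np.c_[s[:,:2]-s[:,:2].mean(0),np.ones(len(s))];w=abs(s[:,2]-np.median(s[:,2]))<.005
for _ in range(5):
    k=np.linalg.lstsq(A[w],s[w,2],rcond=None)[0];w=abs(A@k-s[:,2])<.002
print('plate top plane',w.sum(),k,cv2.minAreaRect((s[w][:,:2]*1000).astype(np.float32)))
snap('side','s9')
a=cv2.imread('pics/s9.png')[120:270,270:430]
cv2.imwrite('pics/s9c.png',cv2.resize(a,None,fx=4,fy=4,interpolation=cv2.INTER_CUBIC))
```

```text
20.35 [ 0.5118 -0.1592  0.3039] [-0.5891 -0.6154 -0.7968]
plate top plane 3186 [0.0001 0.0001 0.0483] ((611.274658203125, -190.98336791992188), (96.24884033203125, 110.29674530029297), 71.8790512084961)
```

View pics/w9.png

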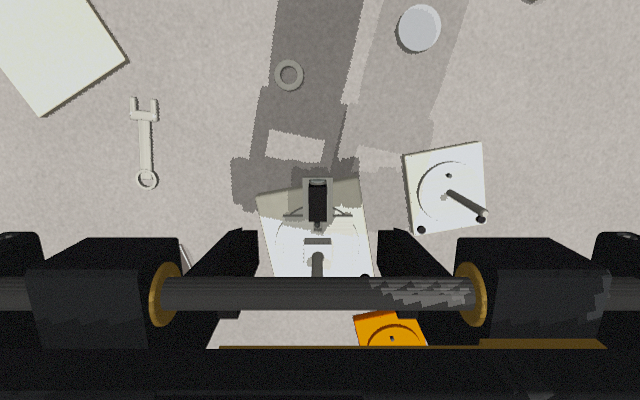

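View pics/s9c.png

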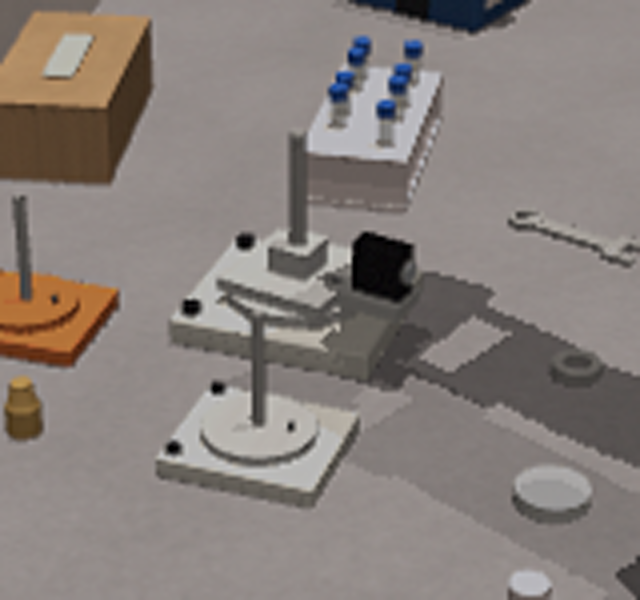

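Both views show the bracket flat on the disc with the rod through its hub. The plate top is a plane at 48.3 mm (49 nominal) with under 0.001 rad of tilt, and the gripper is clear. I'm handing in.

```bash
python3 -c "
from plant import ticket
print(ticket.sign_off())"
```

```text
the job is handed in; nothing more can be done
None
```

The bracket is seated on the large white stand with its slot over the pin. It is released, and I handed the job in at about 20 s of the 67 s allowed.

**What I did:**
- **Grip and lift:** I gripped the lamp head at 50 N and lifted it; the plate was level to 0.004 rad.
- **Lowering:** I lowered the bore down the rod with only small force readings, under 2 N beyond the bracket's weight.
- **Slot and pin:** I had measured the pin's angle with the wrist camera and pre-aligned the slot to it. It dropped over the pin first time, so no turning search was needed.
- **Seating:** I pressed lightly until it stopped, at about 13 N on the disc, then eased off and opened the fingers.

**Last checks:**
- **Seated height:** After release, depth puts the plate top at 48.3 mm against 49 mm nominal. The final grip height put the underside at about 37 mm.
- **Level and clear:** Tilt was under 0.001 rad, wrist force was near zero, and the gripper was well above everything.
- **Other things on the bench:** Those visible in the last pictures look unmoved by eye; I did not measure them, and some were out of view.

**Disagreement:** Before lowering, the fixed cameras and the wrist and arm measurements differed by 2–4 mm on the bore-to-rod offset. I used a compromise, and the smooth descent showed it was good enough.

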